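Gauge the tenon of a hammer-handle blank in the dowel plate

ROBOT

A 7-joint arm with a two-finger parallel gripper is mounted at the origin on a cart in front of the work surface, level with it; the furniture and walls round the work are solid. World frame = base frame: x ahead of the robot, y to its left, z up, the work surface at z = 0. Lengths are in m, angles in rad, forces in N, time in s.
With the tool pointing down it reaches from about 0.425 to 0.925 m from the base axis. Payload 6.8 kg.
Tool frame: the origin (TCP) lies on the centre line of the jaws, within the pads' length; the fingertips stand 19 mm ahead of it and the grasp point (between the pads) is the TCP; z points along the fingers, y is the line along which they close (so a half turn about z gives the same grasp; the last joint's range is limited). The gripper opens to 85 mm and grips with 20 to 120 N. Pads are 22 mm wide; open, the fingers measure 114 mm over their backs; the gripper's body (76 mm by 85 mm) begins 54 mm behind the grasp point. The pads swing forward as they close: fully open they stand 13 mm farther back than shut.
Start: joints at [1.031, 0.477, 0.022, 1.555, -0.011, 1.109, -0.083], TCP at [0.283, -0.613, 0.25] pointing down, gripper open.
Joint ranges: [-2.96, 2.96], [-0.34, 2.1], [-1.41, 1.46], [0.24, 2.44], [-1.37, 4.51], [0.17, 1.92], [-2.96, 2.96]. Speed limits (rad/s): [2.39, 2.39, 3.14, 3.14, 3.14, 3.14, 3.14].

INTERFACE

Orientations are given as a rotation vector (axis times angle).
In Python, from bench import r gives the robot as it stands. The module is installed in compiled form; this text tells all that it offers.
- The arm moves only by the tool arm_command, never from a script. Its argument "rows" is a list of rows, each an object of numbers: "fingers": the opening, from -1 (shut) to 1 (fully open); "x", "y", "z": the shift along the tool's x, y, z in m; "ax", "ay", "az": the turn, a rotation vector about the tool's x, y, z in degrees. In form: [{"fingers": .., "x": .., "y": .., "z": .., "ax": .., "ay": .., "az": ..}, ...]. A call has 1 to 10 rows; each row shifts and turns the commanded pose from where the row before left it, along the tool's axes as they then stand; what a row does not reach is not made up. A row lasts 1/12 s, in which the tool goes at most 41.7 mm and 7.16 degrees, less where a joint would pass 70% of its speed; a pose out of reach is approached as far as the arm can. A call is refused whole if a number of a shift passes 0.0417 or a number of a turn 7.16, either way. A call with a gripper value outside its range is refused whole. The fingers move at their own pace and stop on an object; "grip_force" is the grip in N (left out, the last holds). Time passes only in rows, so rows that do not move let the fingers close. It gives the time, the measured TCP pose, the force, the opening and the grip force at its end, in the units of the state.
- r.get_obs(): the state, without advancing time (a new reading comes with each control period).
- r.grab_frame(name): name is "side" or "top" or "wrist"; returns a dict with "frame" (480x640x3 uint8, red, green, blue), "depth" (480x640 float32, m along the optical axis (not along the pixel's ray), 0 where there is no reading), "K" (3x3 intrinsics, pixels), "world_from_camera" (4x4, takes a point from camera to world coordinates). Camera axes: x right, y down, z forward; pixel columns grow to the right and rows downward; lengths in m; the calibration is good to about 2 mm. The wrist camera is an equidistant fisheye: a pixel r from the principal point sees the ray r / f radians off the axis. A picture is of the moment at which its call begins.
- r.hand_in(): hands the job in; it is judged then, once.
The state is a dict: "clock": time; "joints": joint angles; "qvel": joint speeds; "tau": joint torques, N m; "tcp_pos": TCP position; "orientation": TCP orientation; "contact_force": force on the tool from outside, world axes, zero at the start; "moment": the same for the moment, N m; "grip_width": finger opening in m; "gripper_force": force on a finger pad.
Only numpy, scipy, OpenCV 4.12 (cv2) and the standard library are available. Lean on these libraries where they do the work, as an engineer would, in place of code of your own. Each camera call takes 0.05 s, during which the arm holds its last target. There are 200 camera calls.

TASK

Take the handle blank that stands in the red-edged stand and gauge its tenon in the steel plate: pass it down to its shoulder through the largest hole, then step down the holes until one refuses it, pressing gently and never forcing it. Leave the blank standing upright, shoulder down on the plate, in the smallest hole that it passes, and let go; leave the other blank in its plain stand and the things round about where they are.

Things in the scene. Friction and masses are not known exactly. Their poses are not given: they have to be found in the camera images.
- blank_a_grip (a point): Blank A: one of two look-alike pale wooden handle blanks standing upright in stands, tenon down, 100 mm tall, about 110 g. Point: middle of its round grip (32 mm across, 60 mm tall, two dark rings), on the axis, 70 mm above the tenon's foot, 30 mm above the flange's top. z = its axis, up. The blank to gauge is whichever of A and B stands in the red-edged stand.
- blank_a_tip (a point): Blank A: centre of the flat foot of its tenon; z = its axis, up. Tenon 32 mm long, round, 1.5 mm chamfer at the foot, 19 or 24 mm across: one blank has the one, one the other, which is not told and the stand hides it. Above it the shoulder flange, 44 mm across, 8 mm thick, then the grip (the same on both).
- blank_b_grip (a point): Blank B, the other look-alike blank, shaped as blank A but for the tenon's diameter. Point: middle of its grip on the axis, 70 mm above the tenon's foot. z = its axis, up.
- blank_b_tip (a point): Blank B: centre of the flat foot of its tenon; z = its axis, up.
- plate: Gauge plate: steel, 52 x 120 x 12 mm, on rubber buffers on a fixed dark wooden trestle, open below; it sinks straight down about 1 mm per 4 N pressed on it, 7 mm at most. Origin: centre of its top face, 90 mm over the table when at rest. Three round through holes in a row along its y, about 37 mm apart, largest at +y; rims chamfered 1 mm. Over 22 N from a blank counts as forcing.
- hole_large (a point): Centre of the mouth of the largest hole, 26 mm across, in the plate's top face. It passes either tenon. With the shoulder down on the plate, the tenon's foot is 32 mm below this point.
- hole_middle (a point): Centre of the mouth of the middle hole, 21 mm across, in the plate's top face. A tenon passes a hole with at least 2 mm of play in diameter, or is at least 3 mm too thick and stops at the rim, its foot not deeper than 3 mm.
- hole_small (a point): Centre of the mouth of the smallest hole, 16 mm across, in the plate's top face.
- stand_red_socket (a point): Centre of the mouth of the socket in the top (90 mm over the table) of the red-edged stand: a fixed brown wooden block 50 x 50 x 90 mm, its top edges painted red. Its socket is 30 mm across, 42 mm deep; the blank hangs in it by its flange, which rests on the stand's top (tenon's foot 58 mm over the table).
- stand_plain_socket (a point): The same point of the plain stand, alike but without red, where the other blank stands and stays.
- tape: Bystander, loose: a roll of masking tape lying flat, 104 mm across, 25 mm high. Origin under its centre.
- marker: Bystander, loose: a red and white marker pen lying, 135 x 17 x 16 mm, along its y. Origin under its centre.

How it is judged:
By the outcome, as a careful person would: the job done as asked, in the order asked, and still so for the second after the job is handed in, with the robot touching nothing.
It also fails if it takes over 61 s, if anything falls off the work surface, if the arm or the gripper's body presses on something with over 40 N, if the wrist force passes 120 N, or if a joint passes its speed limit or range.

## Working session

There is one attempt and no reset: what is moved stays moved. The work goes in short steps, Python scripts to look and compute and a tool call to move; the robot and the scene stay as the last step left them, time stands still between calls to the robot, and variables do not carry over. Pictures are saved under pics/ and viewed, at most 10 in all, crops included, and the job is handed in when it is done.

Besides the shell and the picture viewer there is one more tool, called after "Request:" in YAML: its name, and indented under it one key for each argument. arm_command: Moves the arm, as the interface text tells. Its arguments: {"type":"object","properties":{"rows":{"type":"array"},"grip_force":{"type":"number"}},"required":["rows"]}

```bash
mkdir -p pics; python3 - <<'E'
from bench import r
import cv2,numpy as np
o=r.get_obs();print(o)
for n in("top","side"):
    f=r.grab_frame(n);np.savez(n+"0.npz",**f);cv2.imwrite(f"pics/{n}0.png",f["frame"][:,:,::-1]);print(f["K"],f["world_from_camera"].round(3))
E
```

```text
{'clock': 0.0, 'joints': array([ 1.03086719,  0.47780776,  0.02234823,  1.55645293, -0.01149233,
        1.10930104, -0.08312223]), 'qvel': array([ 6.47545556e-04,  2.62334820e-04, -2.95089247e-04,  8.34280763e-04,
        1.89820226e-03,  1.08052519e-05,  1.07837223e-03]), 'tau': array([-1.09996501e-03, -5.96448040e+01,  1.60743713e+00, -2.81195194e+01,
        1.23511639e-02,  9.44337604e-03,  2.14606445e-05]), 'tcp_pos': array([ 0.28225749, -0.61253661,  0.2493201 ]), 'orientation': array([-3.06692951e+00, -6.72672983e-01,  8.44098336e-04]), 'contact_force': array([0.17316094, 0.35922875, 0.00076284]), 'moment': array([-0.00425583,  0.04775726, -0.02319428]), 'gripper_force': 0.0, 'grip_width': 0.08529328626380143}
[[533.60931067   0.         320.15963758]
 [  0.         533.60931067 239.80932541]
 [  0.           0.           1.        ]] [[ 0.004 -0.979  0.204  0.277]
 [-1.    -0.005 -0.003 -0.077]
 [ 0.004 -0.204 -0.979  1.273]
 [ 0.     0.     0.     1.   ]]
[[493.01493631   0.         326.79074885]
 [  0.         493.01493631 245.24974185]
 [  0.           0.           1.        ]] [[-0.995 -0.054  0.086  0.459]
 [-0.102  0.51  -0.854  0.7  ]
 [ 0.002 -0.858 -0.513  0.574]
 [ 0.     0.     0.     1.   ]]
```

View pics/top0.png

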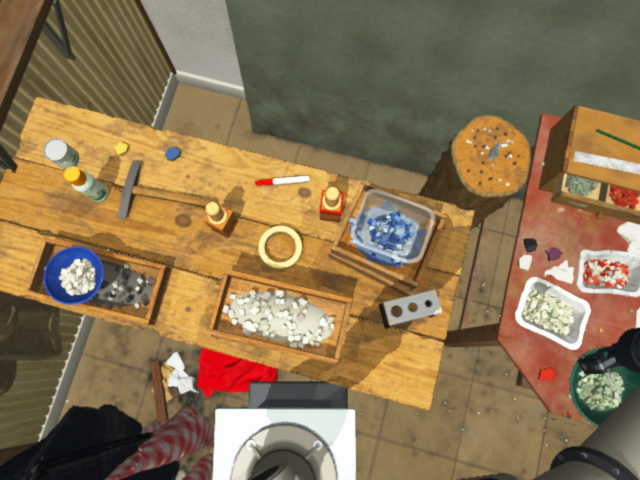

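View pics/side0.png

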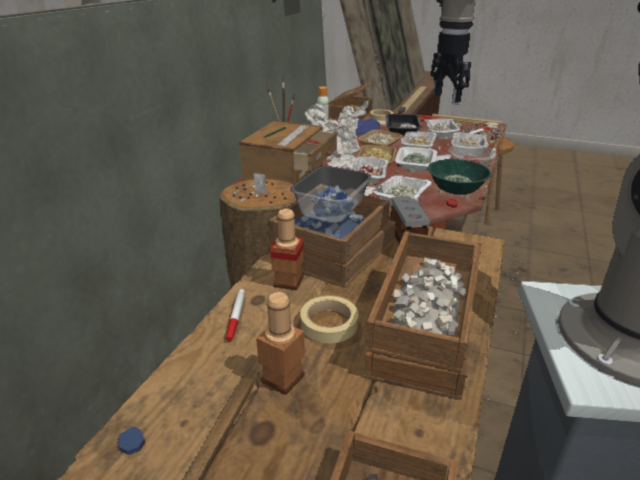

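Top view: the red stand's blank is at about (332,200), the plain stand's at (216,215). The plate is around (410,308), its largest hole at the left end (396,310). The tub and crate sit just right of the red stand. The side view agrees.

```bash
cat > h.py <<'E'
import numpy as np,cv2
def cloud(f):
    d=f["depth"];K=f["K"];v,u=np.mgrid[:480,:640]
    P=np.stack([(u-K[0,2])/K[0,0]*d,(v-K[1,2])/K[1,1]*d,d],-1);T=f["world_from_camera"]
    W=P@T[:3,:3].T+T[:3,3];W[d==0]=np.nan;return W
def onplane(f,uv,z):
    K=f["K"];T=f["world_from_camera"];uv=np.atleast_2d(uv).astype(float)
    d=np.c_[(uv[:,0]-K[0,2])/K[0,0],(uv[:,1]-K[1,2])/K[1,1],np.ones(len(uv))]@T[:3,:3].T
    return T[:3,3]+d*((z-T[2,3])/d[:,2])[:,None]
E
python3 - <<'E'
from h import *
f=dict(np.load("top0.npz"));W=cloud(f);im=f["frame"]
for n,(u0,u1,v0,v1) in dict(red=(315,350,180,222),plain=(198,235,198,235)).items():
    w=W[v0:v1,u0:u1].reshape(-1,3)
    for lo,hi in((.150,.166),(.092,.104),(.082,.0915)):
        m=(w[:,2]>lo)&(w[:,2]<hi);print(n,lo,m.sum(),w[m].mean(0).round(4),np.ptp(w[m],axis=0).round(3))
# plate
w=W[285:330,375:445].reshape(-1,3);m=(w[:,2]>.08)&(w[:,2]<.1)
q=cv2.minAreaRect(w[m][:,:2].astype(np.float32)*1000);print("plate",q,w[m].mean(0))
g=im[285:330,375:445];cv2.imwrite("pics/plate.png",cv2.resize(g[:,:,::-1],None,fx=10,fy=10,interpolation=cv2.INTER_CUBIC))
# grid of heights near red stand
for x in np.arange(.30,.62,.02):
    row=[]
    for y in np.arange(-.02,-.36,-.02):
        s=(abs(W[...,0]-x)<.01)&(abs(W[...,1]-y)<.01);row.append(int(1000*np.nanmax(W[s][:,2])) if s.any() else -1)
    print(round(x,2),row)
E
```

```text
red 0.15 151 [ 0.6146 -0.1064  0.1566] [0.029 0.031 0.012]
red 0.092 168 [ 0.5982 -0.1144  0.0975] [0.075 0.066 0.012]
red 0.082 149 [ 0.6082 -0.108   0.0884] [0.074 0.064 0.009]
plain 0.15 158 [0.5796 0.1528 0.1563] [0.031 0.03  0.012]
plain 0.092 116 [0.5733 0.1478 0.0968] [0.048 0.059 0.012]
plain 0.082 145 [0.572  0.1491 0.0884] [0.058 0.065 0.009]
plate ((385.2937927246094, -282.8425598144531), (73.8624267578125, 121.1688461303711), 14.001026153564453) [ 0.37519333 -0.28699318  0.08990443]
0.3 [82, 83, 81, 80, 62, 110, 106, 4, 5, 4, 3, 3, 5, 4, 2, 3, 4]
0.32 [96, 86, 88, 83, 80, 109, 109, 5, 2, 3, 3, 6, 6, 4, 3, 6, 4]
0.34 [100, 92, 80, 83, 81, 106, 109, 3, 3, 3, 7, 93, 96, 92, 88, 4, 4]
0.36 [98, 99, 77, 79, 73, 62, 110, 3, 5, 4, 93, 95, 98, 96, 95, 93, 94]
0.38 [92, 80, 69, 64, 62, 109, 111, 47, 3, 4, 92, 95, 95, 94, 98, 94, 94]
0.4 [111, 110, 111, 110, 110, 110, 110, 53, 3, 5, 4, 88, 93, 95, 94, 96, 94]
0.42 [108, 109, 110, 4, 6, 3, 8, 6, 3, 3, 4, 54, 67, 106, 104, 93, 94]
0.44 [3, 3, 5, 5, 4, 5, 5, 4, 3, 52, 101, 105, 105, 104, 105, 51, 5]
0.46 [3, 3, 3, 5, 5, 4, 4, 48, 103, 106, 106, 167, 169, 170, 106, 105, 3]
0.48 [26, 3, 3, 6, 4, 55, 103, 105, 165, 169, 170, 171, 165, 167, 169, 104, 51]
0.5 [28, 26, 4, 3, 103, 108, 165, 168, 168, 168, 128, 122, 124, 141, 169, 104, 101]
0.52 [27, 28, 4, 2, 99, 103, 168, 169, 121, 131, 140, 144, 146, 136, 170, 171, 104]
0.54 [28, 26, 5, 3, 6, 104, 168, 168, 113, 135, 149, 151, 149, 134, 166, 170, 106]
0.56 [29, 3, 1, 2, 5, 102, 106, 169, 139, 136, 147, 146, 144, 118, 150, 169, 103]
0.58 [1, 2, 4, 4, 88, 92, 103, 169, 168, 111, 133, 135, 153, 167, 168, 167, 107]
0.6 [5, 3, 4, 99, 161, 160, 103, 168, 170, 153, 167, 167, 167, 168, 163, -1, 104]
```

View pics/plate.png

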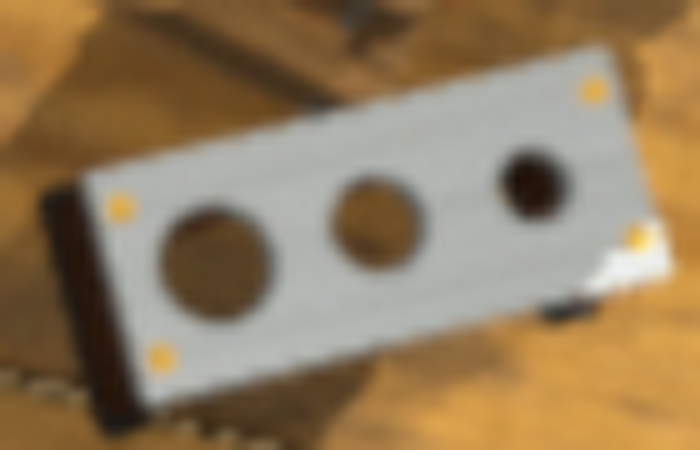

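Plate crop: large, middle and small holes are at crop (217,263), (378,222) and (535,185), which is image (396.3,310.9), (412.4,306.8) and (428.1,303.1).

```bash
cat >> h.py <<'E'
from scipy.optimize import least_squares
from scipy.spatial.transform import Rotation as R
def circ(p):
    s=least_squares(lambda q:np.hypot(p[:,0]-q[0],p[:,1]-q[1])-q[2],[*p.mean(0),.01]);return s.x,np.abs(s.fun).mean()
def ringedge(gray,f,c,rad,z,s0,s1,n=48):
    # strongest radial gradient around guess c (world xy) on plane z
    K=f["K"];Ti=np.linalg.inv(f["world_from_camera"]);out=[]
    for a in np.linspace(0,2*np.pi,n,endpoint=False):
        rr=np.arange(rad*s0,rad*s1,.0002);P=np.c_[c[0]+rr*np.cos(a),c[1]+rr*np.sin(a),np.full(len(rr),z),np.ones(len(rr))]@Ti.T
        u=(K[0,0]*P[:,0]/P[:,2]+K[0,2]).astype(np.float32);v=(K[1,1]*P[:,1]/P[:,2]+K[1,2]).astype(np.float32)
        g=np.gradient(cv2.remap(gray.astype(np.float32),u[None],v[None],cv2.INTER_CUBIC)[0]);i=np.argmax(g)
        out.append([c[0]+rr[i]*np.cos(a),c[1]+rr[i]*np.sin(a)])
    return np.array(out)
E
python3 - <<'E'
from h import *
f=dict(np.load("top0.npz"));g=cv2.cvtColor(f["frame"],cv2.COLOR_RGB2GRAY);b=f["frame"][:,:,2]
H=onplane(f,[(396.3,310.9),(412.4,306.8),(428.1,303.1)],.09);print(H)
for c,rad in zip(H,(.013,.0105,.008)):
    for it in range(2):
        q,e=circ(ringedge(b,f,c,rad,.09,.5,1.6));c=q[:2]
    print("hole",q.round(4),e.round(4))
im=f["frame"];cv2.imwrite("pics/red.png",cv2.resize(im[178:228,310:360,::-1],None,fx=10,fy=10,interpolation=cv2.INTER_CUBIC))
W=cloud(f)
m=((W[...,2]>.150)&(W[...,2]<.166))[180:222,315:350]
v,u=np.nonzero(m);print("grip",onplane(f,(u.mean()+315,v.mean()+180),.158),np.sqrt(m.sum()/np.pi)*1.115/533)
m=((W[...,2]>.150)&(W[...,2]<.166))[198:235,198:235]
v,u=np.nonzero(m);print("plain",onplane(f,(u.mean()+198,v.mean()+198),.158))
E
```

```text
[[ 0.36490716 -0.24899157  0.09      ]
 [ 0.37405458 -0.28478897  0.09      ]
 [ 0.38234688 -0.31978815  0.09      ]]
hole [ 0.3648 -0.2487  0.0126] 0.0005
hole [ 0.3739 -0.2848  0.01  ] 0.0005
hole [ 0.3825 -0.3195  0.0071] 0.0004
grip [[ 0.61419    -0.10633701  0.158     ]] 0.014503111827741872
plain [[0.57916356 0.15244381 0.158     ]]
```

View pics/red.png

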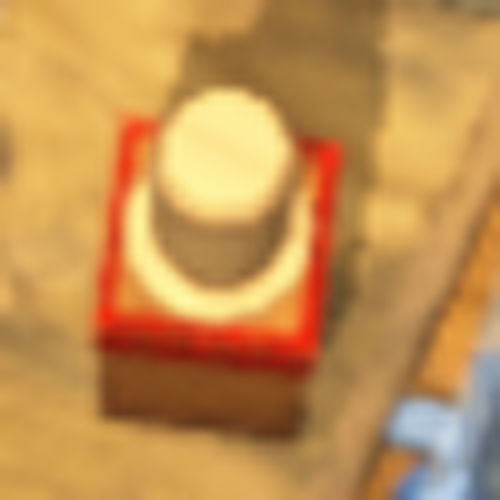

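Red crop: the grip top's centre is at crop (226,155), which is image (332.15,193.05). The red square's centre is at crop (221,240), which is image (331.6,201.55).

```bash
cat >> h.py <<'E'
def plan(tx,ty,tz,yaw=None):
    "remaining: tool-frame shift (at current orientation) and turn to world target, tool down with given yaw of tool x"
    from bench import r
    o=r.get_obs();Rc=R.from_rotvec(o["orientation"]);p=o["tcp_pos"]
    if yaw is None: M=Rc.as_matrix();yaw=np.degrees(np.arctan2(M[1,0],M[0,0]))
    c,s=np.cos(np.radians(yaw)),np.sin(np.radians(yaw))
    Rt=R.from_matrix(np.array([[c,s,0],[s,-c,0],[0,0,-1]]))
    d=np.array([tx,ty,tz])-p
    print("t",o["clock"],"pos",p.round(4),"yaw tgt",yaw,"shift mm (now)",(Rc.inv().apply(d)*1000).round(1),"shift mm (tgt frame)",(Rt.inv().apply(d)*1000).round(1),"turn deg",np.degrees((Rc.inv()*Rt).as_rotvec()).round(2),"F",o["contact_force"].round(2),"w",round(o["grip_width"],4))
E
python3 - <<'E'
from h import *
f=dict(np.load("top0.npz"))
print(onplane(f,(332.15,193.05),.158),onplane(f,(331.6,201.55),.09))
plan(.614,-.106,.25,90)
E
```

```text
[[ 0.61400019 -0.10598622  0.158     ]] [[ 0.6141853 -0.1064744  0.09     ]]
t 0.1 pos [ 0.2823 -0.6126  0.2494] yaw tgt 90 shift mm (now) [ 5.133e+02 -3.213e+02 -1.000e-01] shift mm (tgt frame) [506.6 331.7  -0.6] turn deg [-8.000e-02 -5.000e-02 -6.526e+01] F [-0.99 -0.19  0.21] w 0.0856
```

Request:
arm_command:
  rows:
    - {"fingers":1,"x":0.032,"y":-0.02}
    - {"x":0.032,"y":-0.02}
    - {"x":0.032,"y":-0.02}
    - {"x":0.032,"y":-0.02}
    - {"x":0.032,"y":-0.02}
    - {"x":0.032,"y":-0.02}
    - {"x":0.032,"y":-0.02}
    - {"x":0.032,"y":-0.02}
    - {"x":0.032,"y":-0.02}
    - {"x":0.032,"y":-0.02}

```text
validation failed for argument at $.ro...
```

Request:
arm_command:
  rows:
    - {"fingers":1,"x":0.032,"y":-0.02}
    - {"x":0.032,"y":-0.02}
    - {"x":0.032,"y":-0.02}
    - {"x":0.032,"y":-0.02}
    - {"x":0.032,"y":-0.02}
    - {"x":0.032,"y":-0.02}
    - {"az":-6.5}
    - {"az":-6.5}
    - {"az":-6.5}
    - {"az":-6.5}

```text
validation failed for argument at $.ro...
```

Request:
arm_command:
  rows:
    - {"az":-6.5}
    - {"az":-6.5}
    - {"az":-6.5}
    - {"az":-6.5}
    - {"az":-6.5}
    - {"az":-6.5}
    - {}
    - {}

```text
validation failed for argument at $.ro...
```

```bash
python3 - <<'E'
from h import *
from bench import r
plan(.614,-.106,.25,90)
f=r.grab_frame("wrist");np.savez("w1.npz",**f);cv2.imwrite("pics/w1.png",f["frame"][:,:,::-1]);print(f["K"],f["world_from_camera"].round(3))
E
```

```text
t 0.1 pos [ 0.2823 -0.6126  0.2494] yaw tgt 90 shift mm (now) [ 5.133e+02 -3.213e+02 -1.000e-01] shift mm (tgt frame) [506.6 331.7  -0.6] turn deg [-8.000e-02 -5.000e-02 -6.526e+01] F [-0.99 -0.19  0.21] w 0.0856
[[371.64829954   0.         323.35936421]
 [  0.         371.64829954 238.12244731]
 [  0.           0.           1.        ]] [[ 0.419 -0.877 -0.237  0.343]
 [-0.908 -0.405 -0.107 -0.585]
 [-0.002  0.26  -0.966  0.373]
 [ 0.     0.     0.     1.   ]]
```

View pics/w1.png

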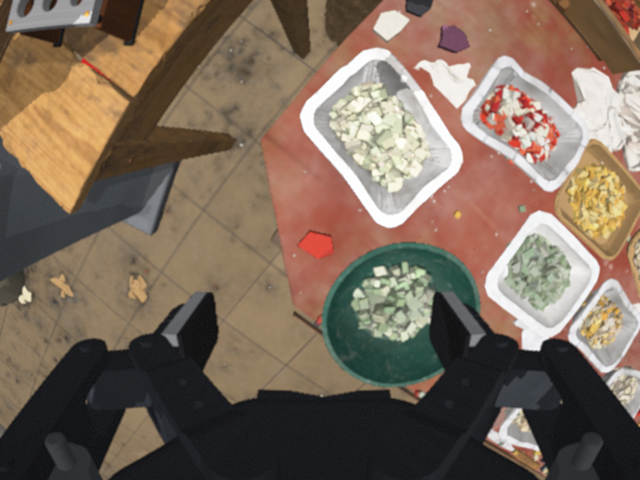

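The wrist picture shows the side table's trays at the start pose; the plate is at top left (50,10). All the moves were refused because the rows need every field.

Request:
arm_command:
  rows:
    - {"fingers":1,"x":0.032,"y":-0.02,"z":0,"ax":0,"ay":0,"az":0}
    - {"fingers":1,"x":0.032,"y":-0.02,"z":0,"ax":0,"ay":0,"az":0}
    - {"fingers":1,"x":0.032,"y":-0.02,"z":0,"ax":0,"ay":0,"az":0}
    - {"fingers":1,"x":0.032,"y":-0.02,"z":0,"ax":0,"ay":0,"az":0}
    - {"fingers":1,"x":0.032,"y":-0.02,"z":0,"ax":0,"ay":0,"az":0}
    - {"fingers":1,"x":0.032,"y":-0.02,"z":0,"ax":0,"ay":0,"az":0}
    - {"fingers":1,"x":0.032,"y":-0.02,"z":0,"ax":0,"ay":0,"az":0}
    - {"fingers":1,"x":0.032,"y":-0.02,"z":0,"ax":0,"ay":0,"az":0}

```text
clock: 0.82
tcp_pos: [0.4486, -0.3589, 0.2502]
orientation: [-3.069, -0.673, 0.0]
contact_force: [0.5, -0.3, 0.5]
grip_width: 0.0856
gripper_force: 0.0
```

Request:
arm_command:
  rows:
    - {"fingers":1,"x":0.032,"y":-0.02,"z":0,"ax":0,"ay":0,"az":0}
    - {"fingers":1,"x":0.032,"y":-0.02,"z":0,"ax":0,"ay":0,"az":0}
    - {"fingers":1,"x":0.032,"y":-0.02,"z":0,"ax":0,"ay":0,"az":0}
    - {"fingers":1,"x":0.032,"y":-0.02,"z":0,"ax":0,"ay":0,"az":0}
    - {"fingers":1,"x":0.032,"y":-0.02,"z":0,"ax":0,"ay":0,"az":0}
    - {"fingers":1,"x":0.032,"y":-0.02,"z":0,"ax":0,"ay":0,"az":0}
    - {"fingers":1,"x":0.032,"y":-0.02,"z":0,"ax":0,"ay":0,"az":0}
    - {"fingers":1,"x":0.032,"y":-0.02,"z":0,"ax":0,"ay":0,"az":0}

```text
clock: 1.48
tcp_pos: [0.6141, -0.1065, 0.2501]
orientation: [-3.069, -0.673, 0.001]
contact_force: [0.5, -0.7, 0.7]
grip_width: 0.0854
gripper_force: 0.0
```

Request:
arm_command:
  rows:
    - {"fingers":1,"x":0,"y":0,"z":0,"ax":0,"ay":0,"az":-6.5}
    - {"fingers":1,"x":0,"y":0,"z":0,"ax":0,"ay":0,"az":-6.5}
    - {"fingers":1,"x":0,"y":0,"z":0,"ax":0,"ay":0,"az":-6.5}
    - {"fingers":1,"x":0,"y":0,"z":0,"ax":0,"ay":0,"az":-6.5}
    - {"fingers":1,"x":0,"y":0,"z":0,"ax":0,"ay":0,"az":-6.5}
    - {"fingers":1,"x":0,"y":0,"z":0,"ax":0,"ay":0,"az":-6.5}
    - {"fingers":1,"x":0,"y":0,"z":0,"ax":0,"ay":0,"az":-6.5}
    - {"fingers":1,"x":0,"y":0,"z":0,"ax":0,"ay":0,"az":-6.5}
    - {"fingers":1,"x":0,"y":0,"z":0,"ax":0,"ay":0,"az":-6.5}
    - {"fingers":1,"x":0,"y":0,"z":0,"ax":0,"ay":0,"az":-6.5}

```text
clock: 2.32
tcp_pos: [0.6133, -0.1082, 0.25]
orientation: [-2.22, -2.222, 0.001]
contact_force: [-0.7, 0.7, -0.6]
grip_width: 0.0854
gripper_force: 0.0
```

```bash
python3 - <<'E'
from h import *
from bench import r
plan(.614,-.106,.25,90)
f=r.grab_frame("wrist");np.savez("w1.npz",**f);cv2.imwrite("pics/w1b.png",f["frame"][:,:,::-1]);print(f["world_from_camera"].round(3))
E
```

```text
t 2.3167 pos [ 0.6133 -0.1082  0.25  ] yaw tgt 90 shift mm (now) [ 2.2  0.7 -0. ] shift mm (tgt frame) [ 2.2  0.7 -0. ] turn deg [-0.04 -0.    0.05] F [-0.73  0.71 -0.58] w 0.0854
[[ 1.     0.002 -0.     0.614]
 [ 0.001 -0.966 -0.26  -0.043]
 [-0.001  0.26  -0.966  0.373]
 [ 0.     0.     0.     1.   ]]
```

View pics/w1b.png

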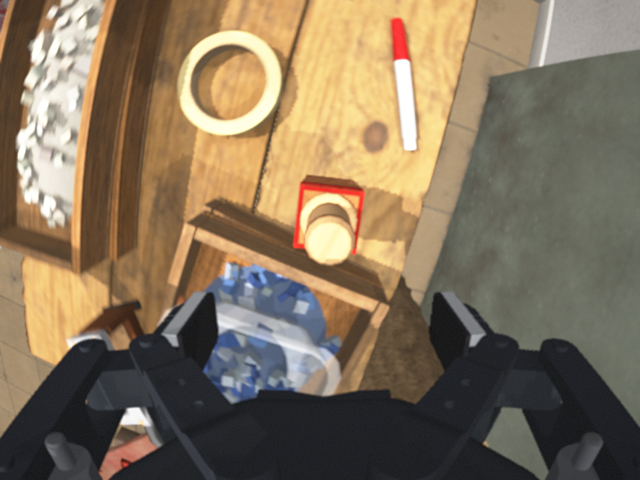

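Wrist view: the blank's top is at about (330,242), radius 24 px. The tub is below at (280,340) and the crate rim runs close under the stand.

```bash
cat >> h.py <<'E'
def ray_f(f,uv,z):
    K=f["K"];T=f["world_from_camera"];uv=np.atleast_2d(uv).astype(float)
    a=(uv-[K[0,2],K[1,2]])/K[0,0];th=np.hypot(*a.T);k=np.sinc(th/np.pi)
    d=np.c_[a*k[:,None],np.cos(th)]@T[:3,:3].T
    return T[:3,3]+d*((z-T[2,3])/d[:,2])[:,None]
E
python3 - <<'E'
from h import *
f=dict(np.load("w1.npz"));im=f["frame"]
hsv=cv2.cvtColor(im,cv2.COLOR_RGB2HSV)[215:270,295:365];g=cv2.cvtColor(im,cv2.COLOR_RGB2GRAY)
c=cv2.HoughCircles(cv2.resize(g[210:275,290:370],None,fx=4,fy=4,interpolation=cv2.INTER_CUBIC),cv2.HOUGH_GRADIENT,1,60,param1=80,param2=20,minRadius=75,maxRadius=115)
for u,v,rr in c[0][:4]:
    p=(290+(u+.5)/4-.5,210+(v+.5)/4-.5);print(p,rr/4,ray_f(f,p,.158))
print(ray_f(f,(331,215),.09))
E
```

```text
(np.float32(328.75), np.float32(240.25)) 24.675 [[ 0.61715155 -0.10199581  0.158     ]]
(np.float32(328.5), np.float32(224.0)) 21.5 [[ 0.61695216 -0.09197669  0.158     ]]
[[ 0.6198171  -0.10034249  0.09      ]]
```

Request:
arm_command:
  rows:
    - {"fingers":1,"x":0.004,"y":0.0025,"z":0,"ax":0,"ay":0,"az":0}
    - {"fingers":1,"x":0,"y":0,"z":0,"ax":0,"ay":0,"az":0}
    - {"fingers":1,"x":0,"y":0,"z":0.02,"ax":0,"ay":0,"az":0}
    - {"fingers":1,"x":0,"y":0,"z":0.025,"ax":0,"ay":0,"az":0}
    - {"fingers":1,"x":0,"y":0,"z":0.025,"ax":0,"ay":0,"az":0}
    - {"fingers":1,"x":0,"y":0,"z":0,"ax":0,"ay":0,"az":0}

```text
clock: 2.87
tcp_pos: [0.613, -0.1039, 0.1754]
orientation: [-2.224, -2.21, 0.008]
contact_force: [-0.3, -0.8, -0.5]
grip_width: 0.0855
gripper_force: 0.0
```

```bash
python3 - <<'E'
from h import *
from bench import r
plan(.616,-.104,.13,90)
f=r.grab_frame("wrist");np.savez("w2.npz",**f);cv2.imwrite("pics/w2.png",f["frame"][:,:,::-1])
E
```

```text
t 2.8667 pos [ 0.613  -0.1039  0.1754] yaw tgt 90 shift mm (now) [-0.2  3.3 45.4] shift mm (tgt frame) [-0.1  3.  45.4] turn deg [-0.47 -0.04 -0.37] F [-0.35 -0.83 -0.54] w 0.0855
```

View pics/w2.png

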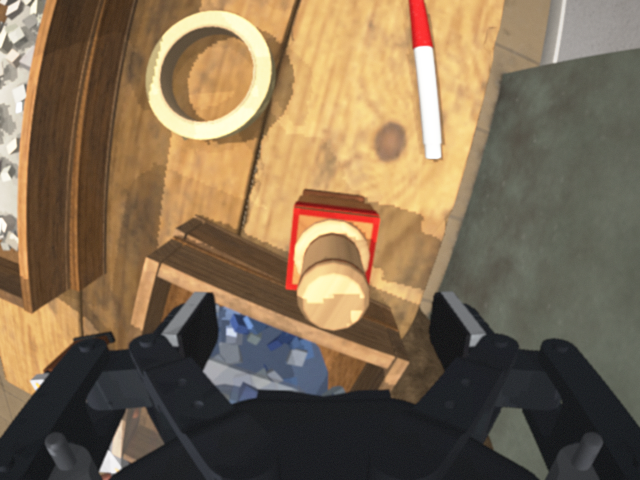

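The blank's top is at (333,295) and the finger midline at u≈325, so I need about +3 mm in tool y. Everything around it is clear.

Request:
arm_command:
  rows:
    - {"fingers":1,"x":0,"y":0.0035,"z":0,"ax":-0.45,"ay":0,"az":-0.4}
    - {"fingers":1,"x":0,"y":0,"z":0.015,"ax":0,"ay":0,"az":0}
    - {"fingers":1,"x":0,"y":0,"z":0.015,"ax":0,"ay":0,"az":0}
    - {"fingers":1,"x":0,"y":0,"z":0.015,"ax":0,"ay":0,"az":0}
    - {"fingers":1,"x":0,"y":0,"z":0,"ax":0,"ay":0,"az":0}
    - {"fingers":1,"x":0,"y":0,"z":0,"ax":0,"ay":0,"az":0}

```text
clock: 3.42
tcp_pos: [0.6208, -0.1041, 0.1366]
orientation: [2.214, 2.219, 0.01]
contact_force: [-0.3, 0.1, 0.6]
grip_width: 0.0851
gripper_force: 0.0
```

```bash
python3 - <<'E'
from h import *
plan(.6165,-.104,.13,90)
E
```

```text
t 3.4167 pos [ 0.6208 -0.1041  0.1366] yaw tgt 90 shift mm (now) [ 0.1 -4.3  6.5] shift mm (tgt frame) [ 0.1 -4.3  6.6] turn deg [0.53 0.01 0.12] F [-0.31  0.06  0.63] w 0.0851
```

Request:
arm_command:
  rows:
    - {"fingers":1,"x":0,"y":0,"z":0,"ax":0,"ay":0,"az":0}
    - {"fingers":1,"x":0,"y":0,"z":0,"ax":0,"ay":0,"az":0}
    - {"fingers":1,"x":0,"y":0,"z":0,"ax":0,"ay":0,"az":0}
    - {"fingers":1,"x":0,"y":0,"z":0,"ax":0,"ay":0,"az":0}

```text
clock: 3.75
tcp_pos: [0.6205, -0.1042, 0.1362]
orientation: [2.214, 2.219, 0.01]
contact_force: [-0.3, -0.9, -0.5]
grip_width: 0.0852
gripper_force: 0.0
```

```bash
python3 - <<'E'
from h import *
plan(.6165,-.104,.13,90)
E
```

```text
t 3.75 pos [ 0.6205 -0.1042  0.1362] yaw tgt 90 shift mm (now) [ 0.2 -4.   6.2] shift mm (tgt frame) [ 0.2 -4.   6.2] turn deg [0.53 0.02 0.13] F [-0.26 -0.93 -0.46] w 0.0852
```

Request:
arm_command:
  rows:
    - {"fingers":1,"x":0,"y":-0.004,"z":0.003,"ax":0.5,"ay":0,"az":0.1}
    - {"fingers":1,"x":0,"y":0,"z":0,"ax":0,"ay":0,"az":0}
    - {"fingers":1,"x":0,"y":0,"z":0,"ax":0,"ay":0,"az":0}
    - {"fingers":1,"x":0,"y":0,"z":0,"ax":0,"ay":0,"az":0}

```text
clock: 4.08
tcp_pos: [0.6159, -0.1042, 0.1322]
orientation: [-2.22, -2.222, 0.001]
contact_force: [-0.1, -0.3, 0.5]
grip_width: 0.0855
gripper_force: 0.0
```

```bash
python3 - <<'E'
from h import *
plan(.6165,-.104,.13,90)
E
```

```text
t 4.0833 pos [ 0.6159 -0.1042  0.1322] yaw tgt 90 shift mm (now) [0.2 0.6 2.2] shift mm (tgt frame) [0.2 0.6 2.2] turn deg [-0.06 -0.    0.03] F [-0.12 -0.29  0.51] w 0.0855
```

Request:
arm_command:
  rows:
    - {"fingers":-1,"x":0,"y":0,"z":0,"ax":0,"ay":0,"az":0}
    - {"fingers":-1,"x":0,"y":0,"z":0,"ax":0,"ay":0,"az":0}
    - {"fingers":-1,"x":0,"y":0,"z":0,"ax":0,"ay":0,"az":0}
    - {"fingers":-1,"x":0,"y":0,"z":0,"ax":0,"ay":0,"az":0}
    - {"fingers":-1,"x":0,"y":0,"z":0,"ax":0,"ay":0,"az":0}
    - {"fingers":-1,"x":0,"y":0,"z":0,"ax":0,"ay":0,"az":0}
    - {"fingers":-1,"x":0,"y":0,"z":0,"ax":0,"ay":0,"az":0}
    - {"fingers":-1,"x":0,"y":0,"z":0,"ax":0,"ay":0,"az":0}
  grip_force: 50

```text
clock: 4.75
tcp_pos: [0.6162, -0.1042, 0.1325]
orientation: [-2.221, -2.222, 0.001]
contact_force: [-0.4, -0.2, 2.2]
grip_width: 0.031
gripper_force: 49.6
```

```bash
python3 - <<'E'
from h import *
from bench import r
plan(.6165,-.104,.13,90);print(r.get_obs()["moment"],r.get_obs()["gripper_force"])
E
```

```text
t 4.75 pos [ 0.6162 -0.1042  0.1325] yaw tgt 90 shift mm (now) [0.2 0.3 2.5] shift mm (tgt frame) [0.2 0.3 2.5] turn deg [-0.02  0.    0.04] F [-0.42 -0.25  2.22] w 0.031
[-0.01689895  0.03632885 -0.01040425] 49.61041983857285
```

Request:
arm_command:
  rows:
    - {"fingers":-1,"x":0,"y":0,"z":-0.02,"ax":0,"ay":0,"az":0}
    - {"fingers":-1,"x":0,"y":0,"z":-0.03,"ax":0,"ay":0,"az":0}
    - {"fingers":-1,"x":0,"y":0,"z":-0.03,"ax":0,"ay":0,"az":0}
    - {"fingers":-1,"x":0,"y":0,"z":-0.03,"ax":0,"ay":0,"az":0}
    - {"fingers":-1,"x":0,"y":0,"z":-0.03,"ax":0,"ay":0,"az":0}
    - {"fingers":-1,"x":0,"y":0,"z":-0.01,"ax":0,"ay":0,"az":0}
    - {"fingers":-1,"x":0,"y":0,"z":0,"ax":0,"ay":0,"az":0}

```text
clock: 5.33
tcp_pos: [0.6176, -0.1042, 0.2852]
orientation: [2.218, 2.219, 0.004]
contact_force: [-0.1, -0.4, -1.0]
grip_width: 0.0309
gripper_force: 49.6
```

Request:
arm_command:
  rows:
    - {"fingers":-1,"x":-0.0142,"y":-0.0249,"z":0,"ax":0,"ay":0,"az":0}
    - {"fingers":-1,"x":-0.0142,"y":-0.0249,"z":0,"ax":0,"ay":0,"az":0}
    - {"fingers":-1,"x":-0.0142,"y":-0.0249,"z":0,"ax":0,"ay":0,"az":0}
    - {"fingers":-1,"x":-0.0142,"y":-0.0249,"z":0,"ax":0,"ay":0,"az":0}
    - {"fingers":-1,"x":-0.0142,"y":-0.0249,"z":0,"ax":0,"ay":0,"az":0}
    - {"fingers":-1,"x":-0.0142,"y":-0.0249,"z":0,"ax":0,"ay":0,"az":0}
    - {"fingers":-1,"x":-0.0142,"y":-0.0249,"z":0,"ax":0,"ay":0,"az":0}
    - {"fingers":-1,"x":-0.0142,"y":-0.0249,"z":0,"ax":0,"ay":0,"az":0}
    - {"fingers":-1,"x":-0.0142,"y":-0.0249,"z":0,"ax":0,"ay":0,"az":0}
    - {"fingers":-1,"x":-0.0142,"y":-0.0249,"z":0,"ax":0,"ay":0,"az":0}

```text
clock: 6.17
tcp_pos: [0.3647, -0.2465, 0.2804]
orientation: [-2.218, -2.219, 0.002]
contact_force: [-0.0, -0.4, -0.7]
grip_width: 0.0309
gripper_force: 49.7
```

Request:
arm_command:
  rows:
    - {"fingers":-1,"x":0,"y":0,"z":0,"ax":0,"ay":0,"az":0}
    - {"fingers":-1,"x":0,"y":0,"z":0,"ax":0,"ay":0,"az":0}
    - {"fingers":-1,"x":0,"y":0,"z":0,"ax":0,"ay":0,"az":0}

```text
clock: 6.42
tcp_pos: [0.3671, -0.2458, 0.2814]
orientation: [-2.219, -2.221, 0.001]
contact_force: [0.1, -0.7, -1.1]
grip_width: 0.0308
gripper_force: 49.8
```

```bash
python3 - <<'E'
from h import *
from bench import r
plan(.367,-.2467,.1325,90)
f=r.grab_frame("wrist");np.savez("w3.npz",**f);cv2.imwrite("pics/w3.png",f["frame"][:,:,::-1])
E
```

```text
t 6.4167 pos [ 0.3671 -0.2458  0.2814] yaw tgt 90 shift mm (now) [ -1.1   0.2 148.9] shift mm (tgt frame) [-9.000e-01 -1.000e-01  1.489e+02] turn deg [-0.12 -0.07  0.04] F [ 0.08 -0.72 -1.07] w 0.0308
```

View pics/w3.png

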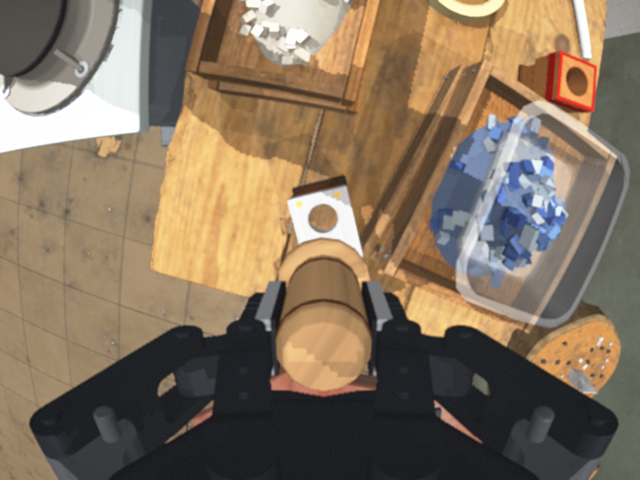

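Wrist view: the blank is held upright, with its top at about (324,346) and flange around (323,275). The large hole is visible at (323,217) and the red stand's socket is empty.

```bash
python3 - <<'E'
from h import *
f=dict(np.load("w3.npz"));g=cv2.cvtColor(f["frame"],cv2.COLOR_RGB2GRAY)
s=6;G=cv2.resize(g[195:240,300:350],None,fx=s,fy=s,interpolation=cv2.INTER_CUBIC)
_,B=cv2.threshold(G,0,255,cv2.THRESH_BINARY_INV+cv2.THRESH_OTSU)
cs,_=cv2.findContours(B,cv2.RETR_LIST,cv2.CHAIN_APPROX_NONE)
for c in cs:
    if 3000<cv2.contourArea(c)<40000:
        e=cv2.fitEllipse(c);p=(300+(e[0][0]+.5)/s-.5,195+(e[0][1]+.5)/s-.5);print(p,np.array(e[1])/s,ray_f(f,p,.09))
print("blank top",ray_f(f,[(324,346)],.307))
c=cv2.HoughCircles(cv2.resize(g[290:400,265:385],None,fx=3,fy=3),cv2.HOUGH_GRADIENT,1,60,param1=80,param2=20,minRadius=110,maxRadius=170)
for u,v,q in c[0][:3]:print(265+u/3,290+v/3,q/3,ray_f(f,(265+u/3,290+v/3),.307))
print(ray_f(f,(370,345),.307)-ray_f(f,(278,345),.307))
E
```

```text
(322.4017690022786, 218.06656646728516) [28.84338888 29.49084218] [[ 0.36647799 -0.24683123  0.09      ]]
blank top [[ 0.36791656 -0.24072697  0.307     ]]
323.5 353.5 54.566666 [[ 0.36776784 -0.24348672  0.307     ]]
[[2.81846068e-02 5.67048790e-05 0.00000000e+00]]
```

Request:
arm_command:
  rows:
    - {"fingers":-1,"x":-0.002,"y":0,"z":0.01,"ax":0,"ay":0,"az":0}
    - {"fingers":-1,"x":0,"y":0,"z":0.02,"ax":0,"ay":0,"az":0}
    - {"fingers":-1,"x":0,"y":0,"z":0.02,"ax":0,"ay":0,"az":0}
    - {"fingers":-1,"x":0,"y":0,"z":0.02,"ax":0,"ay":0,"az":0}
    - {"fingers":-1,"x":0,"y":0,"z":0.02,"ax":0,"ay":0,"az":0}
    - {"fingers":-1,"x":0,"y":0,"z":0.01,"ax":0,"ay":0,"az":0}
    - {"fingers":-1,"x":0,"y":0,"z":0,"ax":0,"ay":0,"az":0}
    - {"fingers":-1,"x":0,"y":0,"z":0,"ax":0,"ay":0,"az":0}
    - {"fingers":-1,"x":0,"y":0,"z":0,"ax":0,"ay":0,"az":0}

```text
clock: 7.22
tcp_pos: [0.368, -0.2485, 0.1832]
orientation: [2.22, 2.222, -0.0]
contact_force: [0.7, -0.1, -0.3]
grip_width: 0.0309
gripper_force: 49.8
```

```bash
python3 - <<'E'
from h import *
plan(.3668,-.248,.1325,90)
E
```

```text
t 7.2167 pos [ 0.368  -0.2485  0.1832] yaw tgt 90 shift mm (now) [ 0.5 -1.2 50.7] shift mm (tgt frame) [ 0.5 -1.2 50.7] turn deg [0.02 0.03 0.07] F [ 0.75 -0.07 -0.32] w 0.0309
```

Request:
arm_command:
  rows:
    - {"fingers":-1,"x":0.0003,"y":-0.001,"z":0.008,"ax":0,"ay":0,"az":0}
    - {"fingers":-1,"x":0,"y":0,"z":0.006,"ax":0,"ay":0,"az":0}
    - {"fingers":-1,"x":0,"y":0,"z":0.002,"ax":0,"ay":0,"az":0}
    - {"fingers":-1,"x":0,"y":0,"z":0,"ax":0,"ay":0,"az":0}
    - {"fingers":-1,"x":0,"y":0,"z":0,"ax":0,"ay":0,"az":0}

```text
clock: 7.63
tcp_pos: [0.366, -0.2481, 0.1665]
orientation: [-2.22, -2.222, 0.001]
contact_force: [-0.0, 0.3, -0.9]
grip_width: 0.0311
gripper_force: 49.8
```

```bash
python3 - <<'E'
from h import *
from bench import r
plan(.3668,-.248,.1325,90)
f=r.grab_frame("wrist");cv2.imwrite("pics/w4.png",cv2.resize(f["frame"][190:350,240:400,::-1],None,fx=3.7,fy=3.7,interpolation=cv2.INTER_CUBIC))
f=r.grab_frame("side");cv2.imwrite("pics/s4.png",cv2.resize(f["frame"][150:260,350:470,::-1],None,fx=5,fy=5,interpolation=cv2.INTER_CUBIC))
E
```

```text
t 7.6333 pos [ 0.366  -0.2481  0.1665] yaw tgt 90 shift mm (now) [ 0.1  0.8 34. ] shift mm (tgt frame) [ 0.1  0.8 34. ] turn deg [-0.06 -0.    0.04] F [-0.05  0.32 -0.89] w 0.0311
```

Foot is 2 mm above the plate. Correct y and feel downward.

Request:
arm_command:
  rows:
    - {"fingers":-1,"x":0,"y":0.0006,"z":0.002,"ax":0,"ay":0,"az":0}
    - {"fingers":-1,"x":0,"y":0,"z":0.002,"ax":0,"ay":0,"az":0}
    - {"fingers":-1,"x":0,"y":0,"z":0.001,"ax":0,"ay":0,"az":0}
    - {"fingers":-1,"x":0,"y":0,"z":0,"ax":0,"ay":0,"az":0}

```text
clock: 8.07
tcp_pos: [0.3665, -0.248, 0.1612]
orientation: [-2.22, -2.221, 0.001]
contact_force: [0.5, -0.1, -0.7]
grip_width: 0.0309
gripper_force: 49.8
```

```bash
python3 - <<'E'
from h import *
plan(.3668,-.248,.1325,90)
E
```

```text
t 8.0667 pos [ 0.3665 -0.248   0.1612] yaw tgt 90 shift mm (now) [-0.   0.3 28.7] shift mm (tgt frame) [-0.   0.3 28.7] turn deg [-0.07 -0.01  0.04] F [ 0.47 -0.07 -0.68] w 0.0309
```

Request:
arm_command:
  rows:
    - {"fingers":-1,"x":0,"y":0,"z":0.003,"ax":0,"ay":0,"az":0}
    - {"fingers":-1,"x":0,"y":0,"z":0.003,"ax":0,"ay":0,"az":0}
    - {"fingers":-1,"x":0,"y":0,"z":0.003,"ax":0,"ay":0,"az":0}
    - {"fingers":-1,"x":0,"y":0,"z":0,"ax":0,"ay":0,"az":0}

```text
clock: 8.4
tcp_pos: [0.3663, -0.2479, 0.1518]
orientation: [-2.219, -2.221, 0.001]
contact_force: [-0.9, -0.6, -0.3]
grip_width: 0.0306
gripper_force: 49.8
```

Request:
arm_command:
  rows:
    - {"fingers":-1,"x":0,"y":0,"z":0.004,"ax":0,"ay":0,"az":0}
    - {"fingers":-1,"x":0,"y":0,"z":0.004,"ax":0,"ay":0,"az":0}
    - {"fingers":-1,"x":0,"y":0,"z":0.004,"ax":0,"ay":0,"az":0}
    - {"fingers":-1,"x":0,"y":0,"z":0,"ax":0,"ay":0,"az":0}

```text
clock: 8.73
tcp_pos: [0.3662, -0.2478, 0.1396]
orientation: [-2.219, -2.221, 0.001]
contact_force: [-0.3, 0.3, -1.5]
grip_width: 0.0307
gripper_force: 49.8
```

```bash
python3 - <<'E'
from h import *
from bench import r
plan(.3668,-.248,.1325,90);print(r.get_obs()["moment"])
E
```

```text
t 8.7333 pos [ 0.3662 -0.2478  0.1396] yaw tgt 90 shift mm (now) [-0.2  0.6  7.1] shift mm (tgt frame) [-0.2  0.6  7.1] turn deg [-0.12 -0.04  0.04] F [-0.34  0.3  -1.52] w 0.0307
[-0.00759096  0.03447672  0.02224459]
```

Request:
arm_command:
  rows:
    - {"fingers":-1,"x":0,"y":0,"z":0.003,"ax":0,"ay":0,"az":0}
    - {"fingers":-1,"x":0,"y":0,"z":0.003,"ax":0,"ay":0,"az":0}
    - {"fingers":-1,"x":0,"y":0,"z":0.0015,"ax":0,"ay":0,"az":0}
    - {"fingers":-1,"x":0,"y":0,"z":0,"ax":0,"ay":0,"az":0}
    - {"fingers":-1,"x":0,"y":0,"z":0,"ax":0,"ay":0,"az":0}

```text
clock: 9.15
tcp_pos: [0.3667, -0.248, 0.1329]
orientation: [-2.22, -2.222, 0.001]
contact_force: [-0.1, 0.1, -0.4]
grip_width: 0.031
gripper_force: 49.9
```

Request:
arm_command:
  rows:
    - {"fingers":-1,"x":0,"y":0,"z":0.001,"ax":0,"ay":0,"az":0}
    - {"fingers":-1,"x":0,"y":0,"z":0.001,"ax":0,"ay":0,"az":0}
    - {"fingers":-1,"x":0,"y":0,"z":0,"ax":0,"ay":0,"az":0}

```text
clock: 9.4
tcp_pos: [0.3669, -0.2482, 0.1313]
orientation: [-2.221, -2.222, 0.001]
contact_force: [-1.9, 0.7, 5.5]
grip_width: 0.0308
gripper_force: 50.3
```

Request:
arm_command:
  rows:
    - {"fingers":-1,"x":0,"y":0,"z":-0.007,"ax":0,"ay":0,"az":0}
    - {"fingers":-1,"x":0,"y":0,"z":-0.012,"ax":0,"ay":0,"az":0}
    - {"fingers":-1,"x":0,"y":0,"z":-0.014,"ax":0,"ay":0,"az":0}
    - {"fingers":-1,"x":0,"y":0,"z":-0.012,"ax":0,"ay":0,"az":0}
    - {"fingers":-1,"x":0,"y":0,"z":0,"ax":0,"ay":0,"az":0}

```text
clock: 9.82
tcp_pos: [0.368, -0.2487, 0.1782]
orientation: [2.218, 2.22, 0.0]
contact_force: [0.6, -0.7, -0.7]
grip_width: 0.031
gripper_force: 49.8
```

Request:
arm_command:
  rows:
    - {"fingers":-1,"x":-0.009,"y":0.00225,"z":0,"ax":0,"ay":0,"az":0}
    - {"fingers":-1,"x":-0.009,"y":0.00225,"z":0,"ax":0,"ay":0,"az":0}
    - {"fingers":-1,"x":-0.009,"y":0.00225,"z":0,"ax":0,"ay":0,"az":0}
    - {"fingers":-1,"x":-0.009,"y":0.00225,"z":0,"ax":0,"ay":0,"az":0}
    - {"fingers":-1,"x":0,"y":0,"z":0,"ax":0,"ay":0,"az":0}
    - {"fingers":-1,"x":0,"y":0,"z":0,"ax":0,"ay":0,"az":0}

```text
clock: 10.32
tcp_pos: [0.3756, -0.2846, 0.1754]
orientation: [-2.221, -2.22, 0.001]
contact_force: [-0.2, -0.3, -0.8]
grip_width: 0.0305
gripper_force: 49.8
```

```bash
python3 - <<'E'
from h import *
plan(.3758,-.2839,.1325,90)
E
```

```text
t 10.3167 pos [ 0.3756 -0.2846  0.1754] yaw tgt 90 shift mm (now) [ 0.7  0.3 42.9] shift mm (tgt frame) [ 0.7  0.2 42.9] turn deg [-0.09 -0.05 -0.03] F [-0.17 -0.25 -0.83] w 0.0305
```

Request:
arm_command:
  rows:
    - {"fingers":-1,"x":0.0007,"y":0.0002,"z":0.004,"ax":0,"ay":0,"az":0}
    - {"fingers":-1,"x":0,"y":0,"z":0.004,"ax":0,"ay":0,"az":0}
    - {"fingers":-1,"x":0,"y":0,"z":0.002,"ax":0,"ay":0,"az":0}
    - {"fingers":-1,"x":0,"y":0,"z":0,"ax":0,"ay":0,"az":0}
    - {"fingers":-1,"x":0,"y":0,"z":0,"ax":0,"ay":0,"az":0}

```text
clock: 10.73
tcp_pos: [0.3758, -0.283, 0.1657]
orientation: [-2.219, -2.222, 0.001]
contact_force: [-0.1, -0.5, -1.8]
grip_width: 0.0308
gripper_force: 49.8
```

Request:
arm_command:
  rows:
    - {"fingers":-1,"x":0,"y":0,"z":0.001,"ax":0,"ay":0,"az":0}
    - {"fingers":-1,"x":0,"y":0,"z":0.001,"ax":0,"ay":0,"az":0}
    - {"fingers":-1,"x":0,"y":0,"z":0,"ax":0,"ay":0,"az":0}

```text
clock: 10.98
tcp_pos: [0.3759, -0.2833, 0.1639]
orientation: [-2.22, -2.222, 0.001]
contact_force: [-0.1, 0.8, -0.3]
grip_width: 0.0307
gripper_force: 49.8
```

```bash
python3 - <<'E'
from h import *
plan(.3758,-.2839,.1325,90)
E
```

```text
t 10.9833 pos [ 0.3759 -0.2833  0.1639] yaw tgt 90 shift mm (now) [-0.6 -0.1 31.4] shift mm (tgt frame) [-0.6 -0.1 31.4] turn deg [-0.05  0.    0.04] F [-0.15  0.76 -0.29] w 0.0307
```

Request:
arm_command:
  rows:
    - {"fingers":-1,"x":-0.0004,"y":0,"z":0.001,"ax":0,"ay":0,"az":0}
    - {"fingers":-1,"x":0,"y":0,"z":0.001,"ax":0,"ay":0,"az":0}
    - {"fingers":-1,"x":0,"y":0,"z":0.001,"ax":0,"ay":0,"az":0}
    - {"fingers":-1,"x":0,"y":0,"z":0,"ax":0,"ay":0,"az":0}

```text
clock: 11.32
tcp_pos: [0.3758, -0.2837, 0.1608]
orientation: [-2.22, -2.221, 0.001]
contact_force: [0.1, 0.5, -0.4]
grip_width: 0.0308
gripper_force: 49.8
```

Request:
arm_command:
  rows:
    - {"fingers":-1,"x":0,"y":0,"z":0.0015,"ax":0,"ay":0,"az":0}
    - {"fingers":-1,"x":0,"y":0,"z":0.0015,"ax":0,"ay":0,"az":0}
    - {"fingers":-1,"x":0,"y":0,"z":0,"ax":0,"ay":0,"az":0}

```text
clock: 11.57
tcp_pos: [0.3758, -0.2837, 0.1577]
orientation: [-2.22, -2.222, 0.001]
contact_force: [-0.6, 1.2, -0.8]
grip_width: 0.0311
gripper_force: 49.8
```

It passes; carry on down.

Request:
arm_command:
  rows:
    - {"fingers":-1,"x":0,"y":0,"z":0.003,"ax":0,"ay":0,"az":0}
    - {"fingers":-1,"x":0,"y":0,"z":0.003,"ax":0,"ay":0,"az":0}
    - {"fingers":-1,"x":0,"y":0,"z":0.003,"ax":0,"ay":0,"az":0}
    - {"fingers":-1,"x":0,"y":0,"z":0,"ax":0,"ay":0,"az":0}

```text
clock: 11.9
tcp_pos: [0.3756, -0.2836, 0.1483]
orientation: [-2.22, -2.221, 0.001]
contact_force: [-0.1, 0.6, -0.9]
grip_width: 0.0307
gripper_force: 49.8
```

Request:
arm_command:
  rows:
    - {"fingers":-1,"x":0,"y":0,"z":0.004,"ax":0,"ay":0,"az":0}
    - {"fingers":-1,"x":0,"y":0,"z":0.004,"ax":0,"ay":0,"az":0}
    - {"fingers":-1,"x":0,"y":0,"z":0.004,"ax":0,"ay":0,"az":0}
    - {"fingers":-1,"x":0,"y":0,"z":0.002,"ax":0,"ay":0,"az":0}
    - {"fingers":-1,"x":0,"y":0,"z":0,"ax":0,"ay":0,"az":0}

```text
clock: 12.32
tcp_pos: [0.3757, -0.2836, 0.1344]
orientation: [-2.22, -2.221, 0.001]
contact_force: [0.6, -0.3, -1.4]
grip_width: 0.0304
gripper_force: 49.8
```

Request:
arm_command:
  rows:
    - {"fingers":-1,"x":0,"y":0,"z":0.0015,"ax":0,"ay":0,"az":0}
    - {"fingers":-1,"x":0,"y":0,"z":0.001,"ax":0,"ay":0,"az":0}
    - {"fingers":-1,"x":0,"y":0,"z":0.001,"ax":0,"ay":0,"az":0}
    - {"fingers":-1,"x":0,"y":0,"z":0,"ax":0,"ay":0,"az":0}

```text
clock: 12.65
tcp_pos: [0.376, -0.2838, 0.1317]
orientation: [-2.22, -2.222, 0.001]
contact_force: [-0.8, 0.2, 3.5]
grip_width: 0.0305
gripper_force: 50.1
```

Request:
arm_command:
  rows:
    - {"fingers":-1,"x":0,"y":0,"z":-0.007,"ax":0,"ay":0,"az":0}
    - {"fingers":-1,"x":0,"y":0,"z":-0.012,"ax":0,"ay":0,"az":0}
    - {"fingers":-1,"x":0,"y":0,"z":-0.014,"ax":0,"ay":0,"az":0}
    - {"fingers":-1,"x":0,"y":0,"z":-0.012,"ax":0,"ay":0,"az":0}
    - {"fingers":-1,"x":0,"y":0,"z":0,"ax":0,"ay":0,"az":0}

```text
clock: 13.07
tcp_pos: [0.3774, -0.2846, 0.179]
orientation: [2.218, 2.219, 0.0]
contact_force: [0.3, -0.5, -1.1]
grip_width: 0.0311
gripper_force: 49.8
```

Request:
arm_command:
  rows:
    - {"fingers":-1,"x":-0.0089,"y":0.0022,"z":0,"ax":0,"ay":0,"az":0}
    - {"fingers":-1,"x":-0.0089,"y":0.0022,"z":0,"ax":0,"ay":0,"az":0}
    - {"fingers":-1,"x":-0.0089,"y":0.0022,"z":0,"ax":0,"ay":0,"az":0}
    - {"fingers":-1,"x":-0.0089,"y":0.0022,"z":0,"ax":0,"ay":0,"az":0}
    - {"fingers":-1,"x":0,"y":0,"z":0,"ax":0,"ay":0,"az":0}
    - {"fingers":-1,"x":0,"y":0,"z":0,"ax":0,"ay":0,"az":0}

```text
clock: 13.57
tcp_pos: [0.3846, -0.3199, 0.1759]
orientation: [-2.221, -2.22, 0.001]
contact_force: [0.1, 1.1, -1.8]
grip_width: 0.031
gripper_force: 49.8
```

```bash
python3 - <<'E'
from h import *
plan(.3849,-.3195,.1325,90)
E
```

```text
t 13.5667 pos [ 0.3846 -0.3199  0.1759] yaw tgt 90 shift mm (now) [ 0.4  0.4 43.4] shift mm (tgt frame) [ 0.4  0.3 43.4] turn deg [-0.09 -0.04 -0.03] F [ 0.09  1.1  -1.8 ] w 0.031
```

Request:
arm_command:
  rows:
    - {"fingers":-1,"x":0,"y":0.0002,"z":0.004,"ax":0,"ay":0,"az":0}
    - {"fingers":-1,"x":0,"y":0,"z":0.004,"ax":0,"ay":0,"az":0}
    - {"fingers":-1,"x":0,"y":0,"z":0.002,"ax":0,"ay":0,"az":0}
    - {"fingers":-1,"x":0,"y":0,"z":0,"ax":0,"ay":0,"az":0}
    - {"fingers":-1,"x":0,"y":0,"z":0,"ax":0,"ay":0,"az":0}

```text
clock: 13.98
tcp_pos: [0.3848, -0.319, 0.1662]
orientation: [-2.219, -2.222, 0.001]
contact_force: [-1.1, 0.2, -0.9]
grip_width: 0.031
gripper_force: 49.8
```

Request:
arm_command:
  rows:
    - {"fingers":-1,"x":0,"y":0,"z":0.001,"ax":0,"ay":0,"az":0}
    - {"fingers":-1,"x":0,"y":0,"z":0.001,"ax":0,"ay":0,"az":0}
    - {"fingers":-1,"x":0,"y":0,"z":0,"ax":0,"ay":0,"az":0}

```text
clock: 14.23
tcp_pos: [0.3851, -0.3194, 0.1645]
orientation: [-2.22, -2.222, 0.001]
contact_force: [-0.3, -0.6, -1.6]
grip_width: 0.031
gripper_force: 49.9
```

Request:
arm_command:
  rows:
    - {"fingers":-1,"x":0,"y":0,"z":0.001,"ax":0,"ay":0,"az":0}
    - {"fingers":-1,"x":0,"y":0,"z":0.001,"ax":0,"ay":0,"az":0}
    - {"fingers":-1,"x":0,"y":0,"z":0,"ax":0,"ay":0,"az":0}

```text
clock: 14.48
tcp_pos: [0.3852, -0.3195, 0.1629]
orientation: [-2.221, -2.222, 0.001]
contact_force: [-1.6, 0.7, 4.9]
grip_width: 0.0306
gripper_force: 50.4
```

Request:
arm_command:
  rows:
    - {"fingers":-1,"x":0,"y":0,"z":0.001,"ax":0,"ay":0,"az":0}
    - {"fingers":-1,"x":0,"y":0,"z":0,"ax":0,"ay":0,"az":0}

```text
clock: 14.65
tcp_pos: [0.3852, -0.3195, 0.1622]
orientation: [2.221, 2.222, -0.001]
contact_force: [-2.2, 1.5, 8.9]
grip_width: 0.0308
gripper_force: 50.6
```

Request:
arm_command:
  rows:
    - {"fingers":-1,"x":0,"y":0,"z":0.0007,"ax":0,"ay":0,"az":0}
    - {"fingers":-1,"x":0,"y":0,"z":0,"ax":0,"ay":0,"az":0}
    - {"fingers":-1,"x":0,"y":0,"z":0,"ax":0,"ay":0,"az":0}

```text
clock: 14.9
tcp_pos: [0.3852, -0.3196, 0.1618]
orientation: [2.221, 2.222, -0.001]
contact_force: [-2.4, 1.4, 9.9]
grip_width: 0.0309
gripper_force: 50.8
```

Refused at the rim under about 10 N. Back to the middle hole.

Request:
arm_command:
  rows:
    - {"fingers":-1,"x":0,"y":0,"z":-0.005,"ax":0,"ay":0,"az":0}
    - {"fingers":-1,"x":0,"y":0,"z":-0.008,"ax":0,"ay":0,"az":0}
    - {"fingers":-1,"x":0,"y":0,"z":0,"ax":0,"ay":0,"az":0}
    - {"fingers":-1,"x":0.009,"y":-0.0023,"z":0,"ax":0,"ay":0,"az":0}
    - {"fingers":-1,"x":0.009,"y":-0.0023,"z":0,"ax":0,"ay":0,"az":0}
    - {"fingers":-1,"x":0.009,"y":-0.0023,"z":0,"ax":0,"ay":0,"az":0}
    - {"fingers":-1,"x":0.009,"y":-0.0023,"z":0,"ax":0,"ay":0,"az":0}
    - {"fingers":-1,"x":0,"y":0,"z":0,"ax":0,"ay":0,"az":0}
    - {"fingers":-1,"x":0,"y":0,"z":0,"ax":0,"ay":0,"az":0}

```text
clock: 15.65
tcp_pos: [0.3756, -0.2826, 0.1738]
orientation: [-2.219, -2.223, 0.001]
contact_force: [0.2, -0.4, -0.0]
grip_width: 0.031
gripper_force: 49.8
```

```bash
python3 - <<'E'
from h import *
plan(.3759,-.2837,.1325,90)
E
```

```text
t 15.65 pos [ 0.3756 -0.2826  0.1738] yaw tgt 90 shift mm (now) [-1.1  0.4 41.3] shift mm (tgt frame) [-1.1  0.3 41.3] turn deg [-0.06  0.    0.12] F [ 0.15 -0.37 -0.03] w 0.031
```

Request:
arm_command:
  rows:
    - {"fingers":-1,"x":-0.0009,"y":0.0002,"z":0.004,"ax":0,"ay":0,"az":0}
    - {"fingers":-1,"x":0,"y":0,"z":0.003,"ax":0,"ay":0,"az":0}
    - {"fingers":-1,"x":0,"y":0,"z":0,"ax":0,"ay":0,"az":0}
    - {"fingers":-1,"x":0,"y":0,"z":0,"ax":0,"ay":0,"az":0}

```text
clock: 15.98
tcp_pos: [0.3757, -0.2845, 0.1664]
orientation: [-2.22, -2.221, 0.001]
contact_force: [-0.3, -0.3, -0.3]
grip_width: 0.031
gripper_force: 49.8
```

Request:
arm_command:
  rows:
    - {"fingers":-1,"x":0,"y":0,"z":0.001,"ax":0,"ay":0,"az":0}
    - {"fingers":-1,"x":0,"y":0,"z":0.001,"ax":0,"ay":0,"az":0}
    - {"fingers":-1,"x":0,"y":0,"z":0,"ax":0,"ay":0,"az":0}

```text
clock: 16.23
tcp_pos: [0.3759, -0.2843, 0.1646]
orientation: [-2.22, -2.221, 0.001]
contact_force: [1.3, -1.1, -0.9]
grip_width: 0.031
gripper_force: 49.8
```

Request:
arm_command:
  rows:
    - {"fingers":-1,"x":0.0006,"y":0,"z":0.001,"ax":0,"ay":0,"az":0}
    - {"fingers":-1,"x":0,"y":0,"z":0.001,"ax":0,"ay":0,"az":0}
    - {"fingers":-1,"x":0,"y":0,"z":0.001,"ax":0,"ay":0,"az":0}
    - {"fingers":-1,"x":0,"y":0,"z":0,"ax":0,"ay":0,"az":0}

```text
clock: 16.57
tcp_pos: [0.3758, -0.2836, 0.1616]
orientation: [-2.22, -2.222, 0.001]
contact_force: [0.3, 0.1, -0.6]
grip_width: 0.031
gripper_force: 49.8
```

Request:
arm_command:
  rows:
    - {"fingers":-1,"x":0,"y":0,"z":0.001,"ax":0,"ay":0,"az":0}
    - {"fingers":-1,"x":0,"y":0,"z":0.001,"ax":0,"ay":0,"az":0}
    - {"fingers":-1,"x":0,"y":0,"z":0,"ax":0,"ay":0,"az":0}

```text
clock: 16.82
tcp_pos: [0.3759, -0.2836, 0.1596]
orientation: [-2.22, -2.222, 0.001]
contact_force: [-0.2, 0.2, -0.5]
grip_width: 0.0309
gripper_force: 49.8
```

Request:
arm_command:
  rows:
    - {"fingers":-1,"x":0,"y":0,"z":0.004,"ax":0,"ay":0,"az":0}
    - {"fingers":-1,"x":0,"y":0,"z":0.004,"ax":0,"ay":0,"az":0}
    - {"fingers":-1,"x":0,"y":0,"z":0.004,"ax":0,"ay":0,"az":0}
    - {"fingers":-1,"x":0,"y":0,"z":0.004,"ax":0,"ay":0,"az":0}
    - {"fingers":-1,"x":0,"y":0,"z":0.004,"ax":0,"ay":0,"az":0}
    - {"fingers":-1,"x":0,"y":0,"z":0.004,"ax":0,"ay":0,"az":0}
    - {"fingers":-1,"x":0,"y":0,"z":0,"ax":0,"ay":0,"az":0}

```text
clock: 17.4
tcp_pos: [0.3755, -0.2834, 0.1349]
orientation: [-2.219, -2.221, 0.001]
contact_force: [-0.4, -0.1, 0.4]
grip_width: 0.0307
gripper_force: 49.8
```

Request:
arm_command:
  rows:
    - {"fingers":-1,"x":0,"y":0,"z":0.0015,"ax":0,"ay":0,"az":0}
    - {"fingers":-1,"x":0,"y":0,"z":0.001,"ax":0,"ay":0,"az":0}
    - {"fingers":-1,"x":0,"y":0,"z":0.0005,"ax":0,"ay":0,"az":0}
    - {"fingers":-1,"x":0,"y":0,"z":0,"ax":0,"ay":0,"az":0}

```text
clock: 17.73
tcp_pos: [0.376, -0.2837, 0.1328]
orientation: [-2.22, -2.222, 0.001]
contact_force: [-0.9, 0.4, -1.5]
grip_width: 0.0311
gripper_force: 49.8
```

Request:
arm_command:
  rows:
    - {"fingers":-1,"x":0,"y":0,"z":0.001,"ax":0,"ay":0,"az":0}
    - {"fingers":-1,"x":0,"y":0,"z":0.0005,"ax":0,"ay":0,"az":0}
    - {"fingers":-1,"x":0,"y":0,"z":0,"ax":0,"ay":0,"az":0}

```text
clock: 17.98
tcp_pos: [0.376, -0.2837, 0.1316]
orientation: [-2.22, -2.222, 0.001]
contact_force: [-1.4, 0.9, 4.1]
grip_width: 0.0309
gripper_force: 50.1
```

Request:
arm_command:
  rows:
    - {"fingers":-1,"x":0,"y":0,"z":-0.0007,"ax":0,"ay":0,"az":0}
    - {"fingers":-1,"x":0,"y":0,"z":0,"ax":0,"ay":0,"az":0}
    - {"fingers":0.4,"x":0,"y":0,"z":0,"ax":0,"ay":0,"az":0}
    - {"fingers":0.4,"x":0,"y":0,"z":0,"ax":0,"ay":0,"az":0}
    - {"fingers":0.4,"x":0,"y":0,"z":0,"ax":0,"ay":0,"az":0}
    - {"fingers":0.4,"x":0,"y":0,"z":0,"ax":0,"ay":0,"az":0}
    - {"fingers":0.4,"x":0,"y":0,"z":0,"ax":0,"ay":0,"az":0}
    - {"fingers":0.4,"x":0,"y":0,"z":0,"ax":0,"ay":0,"az":0}

```text
clock: 18.65
tcp_pos: [0.3759, -0.2836, 0.1319]
orientation: [-2.22, -2.222, 0.001]
contact_force: [-0.1, -0.6, 0.7]
grip_width: 0.0596
gripper_force: 0.0
```

Request:
arm_command:
  rows:
    - {"fingers":0.4,"x":0,"y":0,"z":-0.01,"ax":0,"ay":0,"az":0}
    - {"fingers":0.4,"x":0,"y":0,"z":-0.02,"ax":0,"ay":0,"az":0}
    - {"fingers":0.4,"x":0,"y":0,"z":-0.025,"ax":0,"ay":0,"az":0}
    - {"fingers":0.4,"x":0,"y":0,"z":-0.025,"ax":0,"ay":0,"az":0}
    - {"fingers":0.4,"x":0,"y":0,"z":-0.025,"ax":0,"ay":0,"az":0}
    - {"fingers":0.4,"x":0,"y":0,"z":-0.015,"ax":0,"ay":0,"az":0}
    - {"fingers":0.4,"x":0,"y":0,"z":0,"ax":0,"ay":0,"az":0}
    - {"fingers":0.4,"x":0,"y":0,"z":0,"ax":0,"ay":0,"az":0}

```text
clock: 19.32
tcp_pos: [0.3764, -0.2839, 0.2532]
orientation: [2.219, 2.221, -0.001]
contact_force: [-0.1, 0.4, -0.3]
grip_width: 0.0599
gripper_force: 0.0
```

```bash
python3 - <<'E'
from h import *
from bench import r
f=r.grab_frame("wrist");cv2.imwrite("pics/w5.png",f["frame"][:,:,::-1])
E
```

```text
(no output)
```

View pics/w5.png

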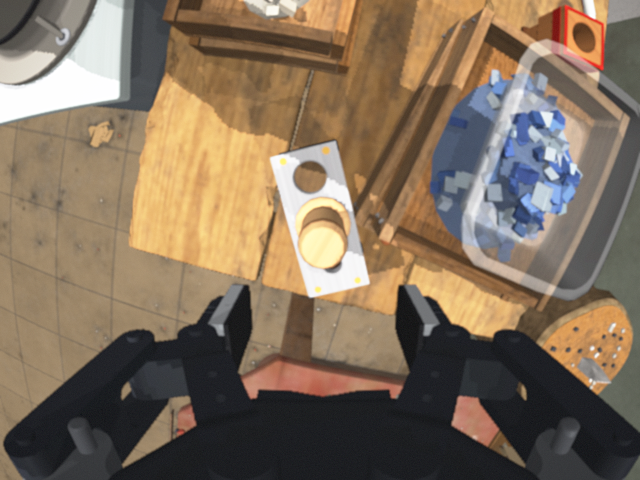

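The blank stands upright in the middle hole, its top at (323,245) and flange flat on the plate at (322,222). The large hole is empty at (310,177) and the gripper is clear.

```bash
python3 -c "
from bench import r
print(r.hand_in())"
```

```text
the job is handed in; nothing more can be done
None
```

Job handed in at about 19 s: the blank passed the large and middle holes, the small hole refused it at about 10 N (so its tenon is 19 mm), and I left it standing shoulder down in the middle hole, released.

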